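Cap the belt tensioner and hold it wound back for the belt

TASK

The belt tensioner on the green drive plate is to be made ready for its belt. First put the loose red dust cap on the open spring pot, spigot down, so that it sits fully home and level, and let go of it: the spring must not be wound while its pot is open. Then swing the sprung idler arm by its black roller away from the pulleys all the way to its stop and hold it there: the program finishes while the fingers are still holding the arm at its stop, with the cap still seated; leave the yellow tin, the pipe tee and the big bolt where they are.

Things in the scene. Friction and masses are not known exactly. Their poses are not given: they have to be found in the camera images.
- drive_plate: fixed green steel plate, 195 x 300 x 10 mm, screwed flat to the bench; origin at the centre of its underside, x towards its edge with the two bright metal pulleys, z up. In its frame: pulleys of 52 and 68 mm over the flanges stand at (55, 105) and (55, -105) mm with shaft ends up to 70 mm high; the tensioner's pivot is at (-20, -85) mm; two rubber stop pins 35 mm high limit the arm.
- pot_rim (a point): centre of the rim of the tensioner's open round metal spring pot, at the top, 70 mm above the bench; fixed to the plate over the arm's pivot. Pot 66 mm outside diameter, 59 mm inside diameter, 24 mm deep, wall 3.5 mm; a coil spring fills its bottom 12 mm. The cap's 8 mm spigot clears it.
- dust_cap: loose red plastic cap, 120 g nominal; origin at the centre of the underside of its spigot, z up through the boss. From below: spigot 53 mm diameter, 8 mm high, its lower 5 mm tapered to a 43 mm foot; flange 69 mm diameter, 5 mm thick (its underside, which sits on the pot's rim, is 8 mm above the origin); ribbed round grip boss 24 mm diameter, from 13 to 34 mm above the origin. Stands on its spigot on the bench at the start, among the bystanders.
- idler_arm (a joint): angle of the sprung idler arm about the vertical axis through the pivot: 0 at rest, leaning in between the pulleys, 0.85 rad at its stop, away from the pulleys; grows anticlockwise seen from above. The spring pulls it back to 0: about 3.4 N at the roller at rest, 10.7 N at the stop. It snaps back if let go.
- pivot (a point): point on the arm's vertical pivot axis, at the height of the roller's middle, 48 mm above the bench (inside the pot).
- roller (a point): middle of the black idler roller at the end of the arm, 105 mm from the pivot axis, 48 mm above the bench. The roller is 40 mm in diameter, spans 37 to 59 mm above the bench, spins freely about its vertical axis, and has a 5 mm bolt head on top; the arm, 22 mm wide, runs below it, its top 33 mm above the bench (a 27 mm round end below the roller).
- roller_at_stop (a point): where the middle of the roller is when the arm is at its stop; fixed to the plate.
- yellow_tin: bystander: closed yellow tin, 67 mm diameter, 50 mm high, standing; origin at the centre of its underside.
- pipe_tee: bystander: rusty iron pipe tee, 55 x 64 x 38 mm; origin at the centre of its underside.
- big_bolt: bystander: rusty bolt with a nut, 27 x 97 x 24 mm, lying flat; origin at the centre of its underside, its length along its y.
Not all that is in view belongs to the job. There is more than one size of the dust_cap; the one meant has the size given above.

How it is judged:
By the outcome, as a careful person would: the job done as asked, in the order asked, and still so for the second after the job is handed in, while the arm keeps its last pose, push and grip.
It also fails if it takes over 59 s, if anything falls off the work surface, if the arm or the gripper's body presses on something with over 40 N, if the wrist force passes 120 N, or if a joint passes its speed limit or range.

ROBOT

A 6-joint arm with a two-finger parallel gripper is mounted at the origin on a cart in front of the work surface, level with it; the furniture and walls round the work are solid. World frame = base frame: x ahead of the robot, y to its left, z up, the work surface at z = 0. Lengths are in m, angles in degrees, forces in N, time in s.
With the tool pointing down it reaches from about 0.4 to 0.825 m from the base axis. Payload 7 kg.
Tool frame: the origin (TCP) lies at the very end of the fingers, on their centre line; the grasp point (between the pads) lies 19 mm behind it; z points along the fingers, y is the line along which they close (so a half turn about z gives the same grasp; the last joint's range is limited). The gripper opens to 88 mm and grips with 3 to 60 N. Pads are 19 mm wide; open, the fingers measure 130 mm over their backs; the gripper's body (78 mm by 193 mm) begins 47 mm behind the grasp point.
Start: joints at [-48.352, 20.546, 0.682, 0, -70.136, -16.507], TCP at [0.287, -0.611, 0.227] pointing down, gripper open.
Joint ranges: [-176.03, 176.03], [-82.01, 121.73], [-58.28, 71.71], [-173.87, 95.51], [-174.79, -0.11], [-173.66, 173.66]. Speed limits (degrees/s): [136.94, 136.94, 172.46, 180, 180, 180].

INTERFACE

Orientations are given as [roll, pitch, yaw] about the fixed x, y, z axes, in that order (R = Rz(yaw) Ry(pitch) Rx(roll)).
In Python, from plant import get_state, imaging, r, finder gives the robot as it stands.
- The arm moves only by the shell command python3 -m handwheel 'ROWS' [FORCE]. ROWS is JSON, a list of rows, each a list of 5 numbers: the closure, from 0 (fully open) to 1 (shut), then the shift along the world's x, y, z in cm, then the turn about the world's z in degrees. A call has 1 to 8 rows; each row is the pose to reach, as a shift and turn from the pose commanded when the call began; what a row does not reach only later rows make up. A row lasts 1/8 s, in which the tool goes at most 62.5 mm and 10.7 degrees, less where a joint would pass 70% of its speed; a pose out of reach is approached as far as the arm can. A call with a gripper value outside its range is refused whole. The fingers move at their own pace and stop on an object; FORCE is the grip in N (left out, the last holds). Time passes only in rows, so rows that repeat a pose let the fingers close. It gives the time, the measured TCP pose, the force, the opening and the grip force at its end, in the units of the state.
- get_state(): the state, without advancing time (a new reading comes with each control period).
- imaging.capture(name): name is "side" or "top"; returns (picture, depth): 384x512x3 uint8, red, green, blue; 384x512 float32, m along the optical axis (not along the pixel's ray), 0 where there is no reading.
- imaging.get_calibration(name): a dict with "fx", "fy", "cx", "cy" (pixels), "dist" ([k1, k2, p1, p2, k3] as OpenCV has them; the pictures are not rectified), "rvec" (rotation vector, rad) and "tvec" (3), from world to camera coordinates, as OpenCV has them. Camera axes: x right, y down, z forward; pixel columns grow to the right and rows downward; lengths in m; the calibration is good to about 2 mm. A picture is of the moment at which its call begins. get_calibration takes no time and is no camera call.
- r.close_job(): hands the job in; it is judged then, once.
Trained networks look in the newest picture that a camera, given by its name, has taken for a name from the list of things; names that differ only in an ending like _2 or _b are one class to them, and where a whole thing is asked for, a point or a joint stands for the part that bears it (a point fixed in the world has none). Each returns a list of dicts, best first, with "p" (0 to 1); they miss things now and then, are a little off and sometimes report something else, mostly with a low value. They report only what shows in the picture. A call takes as long as a camera call. They do not tell look-alikes from the thing itself.
- finder.cut_out(camera, query): "region" (384x512 bool, what is visible of it) and "pixel" ([column, row] in pixels, amid what is visible of it).
The state is a dict: "time_s": time; "joints": joint angles; "qd": joint speeds; "joint_torque": joint torques, N m; "tcp_pos": TCP position; "eef_rot": TCP orientation; "contact_force": force on the tool from outside, world axes, zero at the start; "moment": the same for the moment, N m; "gripper_width": finger opening in m; "gripper_force": force on a finger pad.
Only numpy, scipy, OpenCV 4.12 (cv2) and the standard library are available. Lean on these libraries where they do the work, as an engineer would, in place of code of your own. Each camera call takes 0.05 s, during which the arm holds its last target. There are 200 camera calls.

## Working session

There is one attempt and no reset: what is moved stays moved. The work goes in short steps, Python scripts to look and compute and a shell command to move; the robot and the scene stay as the last step left them, time stands still between calls to the robot, and variables do not carry over. Pictures are saved under pics/ and viewed, at most 10 in all, crops included, and the job is handed in when it is done.

```bash
mkdir -p pics; cat > h.py <<'E'
import numpy as np, cv2
from plant import get_state, imaging, r, finder
def cal(n):
    c=imaging.get_calibration(n); K=np.array([[c['fx'],0,c['cx']],[0,c['fy'],c['cy']],[0,0,1.]])
    R=cv2.Rodrigues(np.array(c['rvec'],float))[0]; return K,np.array(c['dist'],float),R,np.array(c['tvec'],float).ravel()
def cloud(n,d):
    K,D,R,t=cal(n); h,w=d.shape; u,v=np.meshgrid(np.arange(w),np.arange(h))
    p=cv2.undistortPoints(np.stack([u,v],-1).reshape(-1,1,2).astype(float),K,D).reshape(h,w,2)
    c=np.dstack([p*d[...,None],d]); P=(c-t)@R; P[d==0]=np.nan; return P
def save(n,im): cv2.imwrite('pics/%s.png'%n,im[...,::-1])
E
python3 - <<'E'
from h import *
out=[]
for n in('top','side'):
    im,d=imaging.capture(n); P=cloud(n,d); np.savez(n+'0.npz',im=im,d=d,P=P); out.append(im)
    print(n,cal(n)[2].tolist(),(-cal(n)[2].T@cal(n)[3]).round(3))
    for q in('dust_cap','pot_rim','drive_plate','roller','yellow_tin','pipe_tee','big_bolt'):
        for f in finder.cut_out(n,q)[:3]:
            m=f['region']; X=P[m]; print(q,round(f['p'],2),np.round(f['pixel']),m.sum(),np.nanmedian(X,0).round(3),np.nanpercentile(X,2,0).round(3),np.nanpercentile(X,98,0).round(3))
    save(n+'0',im)
print(get_state())
E
```

```text
top [[0.008184669455528315, -0.9999621853236028, -0.0029392360822822206], [-0.9958922311385198, -0.00788622081551793, -0.09020239175980271], [0.0901758013207743, 0.003665439140478996, -0.9959191179067021]] [ 0.358 -0.039  1.441]
dust_cap 0.64 [349. 186.] 324 [ 0.505 -0.33   0.015] [ 0.476 -0.361  0.009] [ 0.535 -0.305  0.038]
dust_cap 0.45 [310. 180.] 168 [ 0.526 -0.202  0.011] [ 0.507 -0.223  0.005] [ 0.548 -0.183  0.029]
pot_rim 0.61 [228. 171.] 5843 [0.54  0.058 0.012] [ 0.433 -0.085  0.005] [0.648 0.206 0.068]
drive_plate 0.82 [224. 170.] 5915 [0.541 0.058 0.012] [ 0.432 -0.086  0.005] [0.65  0.207 0.068]
roller 0.62 [229. 166.] 265 [0.559 0.047 0.054] [0.524 0.011 0.017] [0.589 0.077 0.066]
yellow_tin 0.63 [308. 205.] 410 [ 0.435 -0.194  0.048] [ 0.405 -0.225  0.01 ] [ 0.464 -0.163  0.055]
pipe_tee 0.67 [329. 149.] 311 [ 0.628 -0.256  0.034] [ 0.607 -0.289 -0.001] [ 0.658 -0.228  0.042]
big_bolt 0.44 [153. 243.] 193 [0.313 0.275 0.019] [0.302 0.231 0.003] [0.324 0.324 0.028]
side [[-0.9920126639471438, -0.12580846373170218, 0.00911619558588906], [-0.08655226610974967, 0.62633559
[... 1069 characters left out ...]
26 0.025]
{'time_s': 0.8, 'joints': array([-4.83536497e+01,  2.05438493e+01,  6.82987033e-01, -6.99407310e-04,
       -7.01375212e+01, -1.65084514e+01]), 'qd': array([ 0.08309759,  0.01720309,  0.04280055,  0.06202112,  0.07141478,
       -0.01548268]), 'joint_torque': array([-2.45635847e-04, -5.82281935e+01,  2.93288523e+01,  7.00208545e+00,
        1.26018177e-02, -4.36545520e-05]), 'tcp_pos': array([ 0.28673055, -0.61104476,  0.22659523]), 'eef_rot': array([-1.79998637e+02,  1.09003113e-03, -1.54862339e+02]), 'contact_force': array([ 0.01541926, -0.27053423, -0.47477771]), 'moment': array([-0.01055486, -0.00193476, -0.04018277]), 'gripper_force': 0.0, 'gripper_width': 0.08750659496412844}
```

View pics/top0.png

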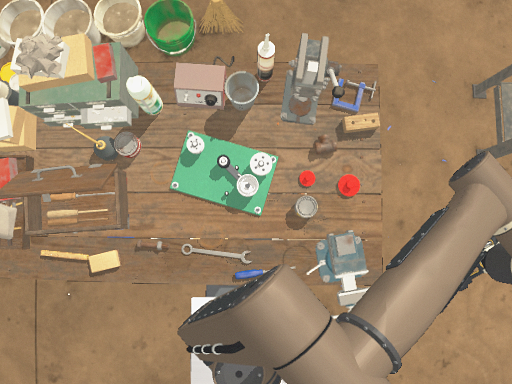

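View pics/side0.png

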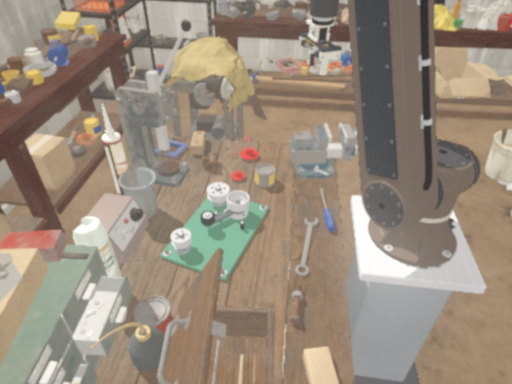

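The top view shows the larger red cap at about (349,186), the smaller look-alike at (307,178), the pot at (247,185), the roller at (224,161), and the pulleys at (195,145) and (262,162). Next I'll measure them more precisely.

```bash
cat > m.py <<'E'
from h import *
def circ(Q):
    A=np.c_[2*Q,np.ones(len(Q))]; s=np.linalg.lstsq(A,(Q**2).sum(1),rcond=None)[0]; return s[:2],np.sqrt(s[2]+s[:2]@s[:2])
def onplane(n,uv,z):
    K,D,R,t=cal(n); p=cv2.undistortPoints(np.array(uv,float).reshape(-1,1,2),K,D).reshape(-1,2)
    ray=np.c_[p,np.ones(len(p))]@R; C=-R.T@t; return (C+ray*((z-C[2])/ray[:,2])[:,None])[:,:2]
E
python3 - <<'E'
from m import *
for n in('top','side'):
    f=np.load(n+'0.npz'); P=f['P']; im=f['im'].astype(int)
    red=(im[...,0]>110)&(im[...,1]<70)&(im[...,2]<70)
    for c in((.505,-.33),(.526,-.2)):
        m=red&(np.hypot(P[...,0]-c[0],P[...,1]-c[1])<.06)
        v,u=np.where(m); h=cv2.convexHull(np.c_[u,v].astype(np.int32)).reshape(-1,2)
        Q=onplane(n,h,.013); (e,r)=cv2.minEnclosingCircle(Q.astype(np.float32)); b=P[m&(P[...,2]>.024)]
        print(n,'cap',m.sum(),e,r,'boss',len(b),np.median(b,0).round(4), 'zmax',np.nanpercentile(P[m][:,2],97), 'flange z',np.median(P[m&(P[...,2]<.02)],0))
    g=(im[...,1]>im[...,0]+25)&(im[...,1]>im[...,2]+10)&(np.abs(P[...,0]-.54)<.15)&(np.abs(P[...,1]-.06)<.18)
    v,u=np.where(g); h=cv2.convexHull(np.c_[u,v].astype(np.int32)).reshape(-1,2); Q=onplane(n,h,.010)
    rect=cv2.minAreaRect((Q*1000).astype(np.float32)); print('plate',rect,(cv2.boxPoints(rect)).round(1).tolist())
    lo=np.nanmin(Q,0)
    for nm,z0,z1,c,rr in(('pot',.063,.078,(.49,-.015),.045),('roller',.054,.07,(.565,.06),.03)):
        m=(P[...,2]>z0)&(P[...,2]<z1)&(np.hypot(P[...,0]-c[0],P[...,1]-c[1])<rr); b=P[m]
        if len(b)>5: print(nm,len(b),b.mean(0).round(4),cv2.minEnclosingCircle(b[:,:2].astype(np.float32)),circ(b[:,:2]))
im=np.load('top0.npz')['im'];im2=np.load('side0.npz')['im']
a=cv2.resize(im[120:220,160:370],None,fx=3.8,fy=3.8,interpolation=2);b=cv2.resize(im2[135:285,140:290],None,fx=1.45,fy=1.45)
save('crop1',a)
E
```

```text
top cap 286 (0.5044349431991577, -0.332379013299942) 0.03311658650636673 boss 47 [ 0.5055 -0.3294  0.0341] zmax 0.03692868725435064 flange z [ 0.49849265 -0.32981771  0.01453047]
top cap 144 (0.5257469415664673, -0.20000529289245605) 0.023140283301472664 boss 16 [ 0.5268 -0.1995  0.0263] zmax 0.027944700767035632 flange z [ 0.52260243 -0.19805972  0.01004466]
plate ((542.9566650390625, 59.86894226074219), (299.65771484375, 196.1150360107422), 73.81288146972656) [[407.0, -56.70000076293945], [595.4000244140625, -111.4000015258789], [678.9000244140625, 176.39999389648438], [490.6000061035156, 231.10000610351562]]
pot 92 [ 0.4985 -0.0154  0.0707] ((0.4979420006275177, -0.015369832515716553), 0.03281889110803604) (array([ 0.49761005, -0.01585645]), np.float64(0.030780061184807358))
roller 132 [0.5717 0.0586 0.0608] ((0.572364866733551, 0.05958690494298935), 0.020137496292591095) (array([0.57193724, 0.0588209 ]), np.float64(0.014074722436362139))Traceback (most recent call last):
  File "<stdin>", line 7, in <module>
AttributeError: 'NoneType' object has no attribute 'reshape'
```

```bash
python3 - <<'E'
from m import *
n='side'
f=np.load(n+'0.npz'); P=f['P']; im=f['im'].astype(int)
red=(im[...,0]>im[...,1]+80)&(im[...,0]>im[...,2]+80)
for c in((.505,-.33),(.526,-.2)):
    m=red&(np.hypot(P[...,0]-c[0],P[...,1]-c[1])<.06)
    v,u=np.where(m)
    if not len(v): continue
    b=P[m&(P[...,2]>.024)]; fl=P[m&(P[...,2]<.02)]
    print('cap',m.sum(),'boss',len(b),b.mean(0).round(4),'flange',np.percentile(fl,[2,98],0).round(4))
for nm,z0,z1,c,rr in(('pot',.064,.076,(.498,-.015),.042),('roller',.056,.07,(.572,.059),.03)):
    m=(P[...,2]>z0)&(P[...,2]<z1)&(np.hypot(P[...,0]-c[0],P[...,1]-c[1])<rr); b=P[m]
    print(nm,len(b),b.mean(0).round(4),cv2.minEnclosingCircle(b[:,:2].astype(np.float32)))
im=np.load('top0.npz')['im']
save('crop1',cv2.resize(im[120:220,160:370],None,fx=3.8,fy=3.8,interpolation=2))
E
```

```text
cap 173 boss 32 [ 0.5038 -0.3259  0.0308] flange [[ 4.731e-01 -3.726e-01  3.000e-04]
 [ 5.361e-01 -2.973e-01  1.750e-02]]
cap 111 boss 8 [ 0.5255 -0.199   0.0246] flange [[ 0.5043 -0.2416 -0.0043]
 [ 0.5474 -0.176   0.019 ]]
pot 104 [ 0.4949 -0.0112  0.0678] ((0.49565210938453674, -0.012728129513561726), 0.03545607253909111)
roller 110 [0.5692 0.0624 0.0589] ((0.5700894594192505, 0.06131013110280037), 0.021049683913588524)
```

View pics/crop1.png

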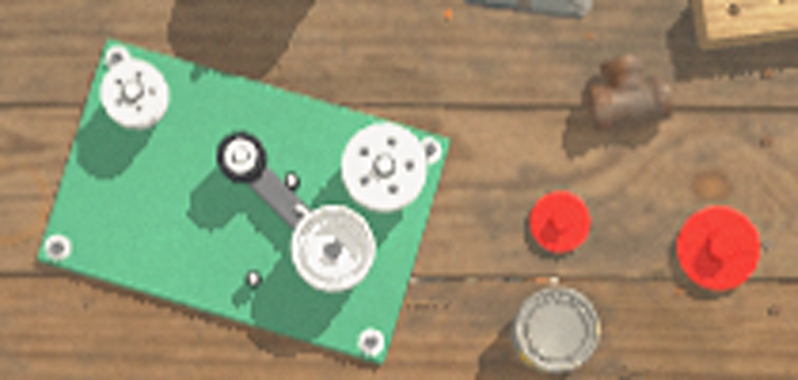

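The crop confirms the layout: the large cap is the 69 mm one, the pot and arm are clear of obstructions, and the stop pins are at crop (291,180) and (253,279). Cap is at about (0.505,-0.330), pot (0.498,-0.015), roller (0.572,0.059). Moving above the cap.

```bash
python3 -m handwheel '[[0,5.5,7,0,0],[0,11,14,0,0],[0,16.5,21,0,0],[0,21.8,28.1,-3,0],[0,21.8,28.1,-8,0],[0,21.8,28.1,-12,0],[0,21.8,28.1,-12,0],[0,21.8,28.1,-12,0]]' 20
```

```text
time_s: 1.8
tcp_pos: [0.5042, -0.3285, 0.1045]
eef_rot: [179.8, -0.2, -154.7]
contact_force: [-0.1, -0.0, 0.8]
gripper_width: 0.088
gripper_force: 0.0
```

```bash
python3 -m handwheel '[[0,0,0,-4,0],[0,0,0,-7,0],[0,0,0,-9,0],[0,0,0,-9,0],[1,0,0,-9,0],[1,0,0,-9,0],[1,0,0,-9,0],[1,0,0,-9,0]]' 20; python3 - <<'E'
from h import *
im,d=imaging.capture('side'); save('g',cv2.resize(im[90:240,170:370],None,fx=4,fy=4)); print(get_state())
E
```

```text
time_s: 2.8
tcp_pos: [0.505, -0.3301, 0.017]
eef_rot: [-180.0, 0.0, -154.9]
contact_force: [-0.4, 0.4, -0.3]
gripper_width: 0.053
gripper_force: 0.0
{'time_s': 2.85, 'joints': array([-1.46310084e+01,  2.58541120e+01, -2.22866764e+01, -5.31366231e-04,
       -4.18360229e+01, -5.02212646e+01]), 'qd': array([-0.07674906,  0.24191572, -0.05939946,  0.01683209, -0.05429276,
       -0.01308374]), 'joint_torque': array([-2.43251614e-02, -5.68158281e+01,  2.08122522e+01,  4.97309715e+00,
       -3.80673178e-02,  5.42668204e-04]), 'tcp_pos': array([ 0.5048689 , -0.33002591,  0.01685894]), 'eef_rot': array([-1.79985436e+02,  1.80478942e-02, -1.54852667e+02]), 'contact_force': array([ 0.04661131, -0.12964981, -0.57255959]), 'moment': array([ 0.02113289,  0.05202816, -0.01570221]), 'gripper_force': 0.0, 'gripper_width': 0.04909586570180939}
```

View pics/g.png

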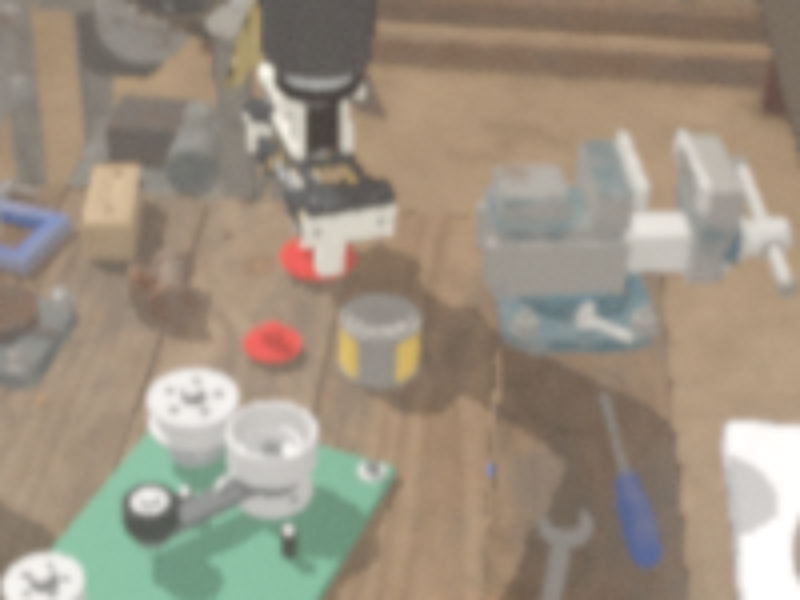

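The fingers straddle the large cap's boss at crop (325,255) and are still closing.

```bash
python3 -m handwheel '[[1,0,0,0,0],[1,0,0,0,0],[1,0,0,0,0],[1,0,0,0,0],[1,0,0,0,0],[1,0,0,0,0]]' 20;  python3 -m handwheel '[[1,0,0,4,0],[1,0,0,8,0],[1,0,0,12,0],[1,0,0,12,0]]'
```

```text
time_s: 3.6
tcp_pos: [0.5048, -0.33, 0.0165]
eef_rot: [180.0, 0.0, -154.9]
contact_force: [-0.4, -0.4, 0.1]
gripper_width: 0.0231
gripper_force: 20.0
time_s: 4.1
tcp_pos: [0.5066, -0.3308, 0.1402]
eef_rot: [-179.7, 0.3, -154.8]
contact_force: [0.2, 0.9, -1.5]
gripper_width: 0.0234
gripper_force: 20.0
```

```bash
python3 -m handwheel '[[1,-0.1,5,0,0],[1,-0.3,10.5,0,0],[1,-0.4,16,0,0],[1,-0.5,21.5,0,0],[1,-0.6,27,0,0],[1,-0.7,31.5,0,0],[1,-0.7,31.5,-1.5,0],[1,-0.7,31.5,-1.5,0]]';  python3 - <<'E'
from m import *
s=get_state(); print(s['tcp_pos'],s['contact_force'],s['gripper_width'])
for n in('side','top'):
    im,d=imaging.capture(n); P=cloud(n,d); i=im.astype(int)
    red=(i[...,0]>i[...,1]+80)&(i[...,0]>i[...,2]+80)&(np.hypot(P[...,0]-.498,P[...,1]+.015)<.07)
    v,u=np.where(red); print(n,red.sum(),np.nanpercentile(P[red],[3,50,97],0).round(4).tolist() if red.any() else '')
    m=cv2.convexHull(np.c_[u,v].astype(np.int32)).reshape(-1,2) if red.any() else None
    if m is not None: print(cv2.minEnclosingCircle(onplane(n,m,.121).astype(np.float32)))
    save('p'+n,cv2.resize(im[150:280,150:320] if n=='side' else im[120:220,160:300],None,fx=4,fy=4,interpolation=2))
E
```

```text
time_s: 5.1
tcp_pos: [0.4962, -0.0153, 0.1198]
eef_rot: [180.0, -0.2, -154.8]
contact_force: [1.4, -0.1, -0.5]
gripper_width: 0.0235
gripper_force: 20.0
[ 0.4961926  -0.01534725  0.11980863] [ 1.36987036 -0.07521497 -0.46803347] 0.023498062185267617
side 106 [[0.4645, -0.0276, 0.1134], [0.5034, -0.0001, 0.1157], [0.5248, 0.0157, 0.1177]]
((0.49415239691734314, -0.007291269022971392), 0.03280594199895859)
top 17 [[0.4651, -0.0404, 0.0681], [0.4688, -0.0303, 0.1184], [0.474, -0.0188, 0.1228]]
((0.4695413112640381, -0.030335616320371628), 0.012391963973641396)
```

View pics/pside.png

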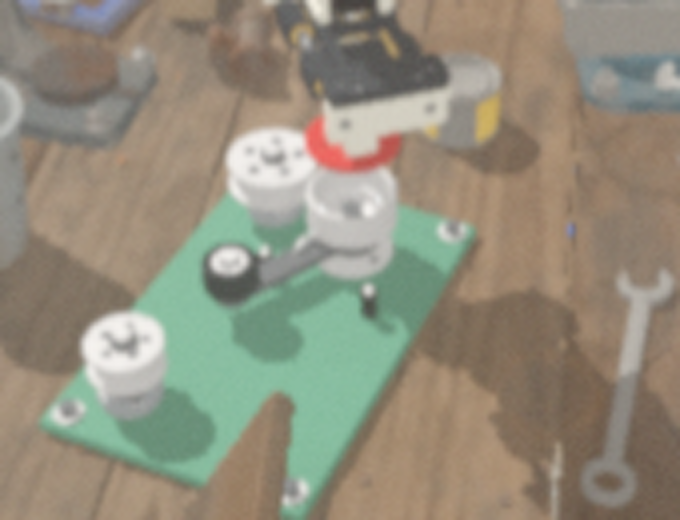

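The cap hangs level right above the pot (crop (350,150) over (352,195)). Lowering into it.

```bash
python3 -m handwheel '[[1,0,0,-1,0],[1,0,0,-2,0],[1,0,0,-2.8,0],[1,0,0,-3.2,0],[1,0,0,-3.6,0],[1,0,0,-3.9,0],[1,0,0,-4.1,0],[1,0,0,-4.1,0]]'
```

```text
time_s: 6.2
tcp_pos: [0.4977, -0.015, 0.0805]
eef_rot: [-180.0, -0.0, -154.9]
contact_force: [0.2, -0.9, -0.8]
gripper_width: 0.0236
gripper_force: 20.0
```

```bash
python3 -m handwheel '[[1,0,0,-0.1,0],[1,0,0,-0.2,0],[1,0,0,-0.25,0],[1,0,0,-0.25,0]]'
```

```text
time_s: 6.7
tcp_pos: [0.4978, -0.015, 0.0784]
eef_rot: [-180.0, 0.0, -154.9]
contact_force: [-1.4, 0.7, 3.6]
gripper_width: 0.0231
gripper_force: 20.0
```

Contact occurs exactly at the expected seated height. Release, lift, and move aside toward the roller, then check.

```bash
python3 -m handwheel '[[1,0,0,-0.05,0],[0.3,0,0,0,0],[0.3,0,0,0,0],[0.3,0,0,0,0],[0.3,0,0,0,0],[0,0,0,3,0],[0,0,0,7,0],[0,0,0,7,0]]';python3 -m handwheel '[[0,3,4,0,10],[0,6,8.5,0,20],[0,9,13,0,20],[0,9,17,0,20],[0,9,17,0,20]]'; python3 - <<'E'
from m import *
s=get_state(); print(s['tcp_pos'],s['contact_force'],s['gripper_width'])
n='side'
im,d=imaging.capture(n); P=cloud(n,d); i=im.astype(int)
red=(i[...,0]>i[...,1]+80)&(i[...,0]>i[...,2]+80)&(np.hypot(P[...,0]-.498,P[...,1]+.015)<.07)
b=P[red]; print(red.sum(),np.percentile(b,[3,50,97],0).round(4).tolist())
fl=b[(b[:,2]<.084)]; A=np.c_[fl[:,:2]-fl[:,:2].mean(0),np.ones(len(fl))]; print('plane',np.linalg.lstsq(A,fl[:,2],rcond=None)[0],fl[:,2].std())
save('q',cv2.resize(im[130:280,150:330],None,fx=4,fy=4,interpolation=2))
E
```

```text
time_s: 7.7
tcp_pos: [0.4998, -0.0146, 0.151]
eef_rot: [-179.9, 0.3, -154.8]
contact_force: [0.1, 0.5, -0.2]
gripper_width: 0.0843
gripper_force: 0.0
time_s: 8.32
tcp_pos: [0.5876, 0.1572, 0.1465]
eef_rot: [180.0, -0.1, -134.7]
contact_force: [-0.7, -0.6, 0.0]
gripper_width: 0.0876
gripper_force: 0.0
[0.5875802  0.15722991 0.1464692 ] [-0.72437241 -0.56506515  0.00109475] 0.08760158228537539
280 [[0.4668, -0.0399, 0.0718], [0.4943, -0.0074, 0.0747], [0.5247, 0.0137, 0.0959]]
plane [0.00102571 0.01748094 0.0746018 ] 0.0022739907805743678
```

View pics/q.png

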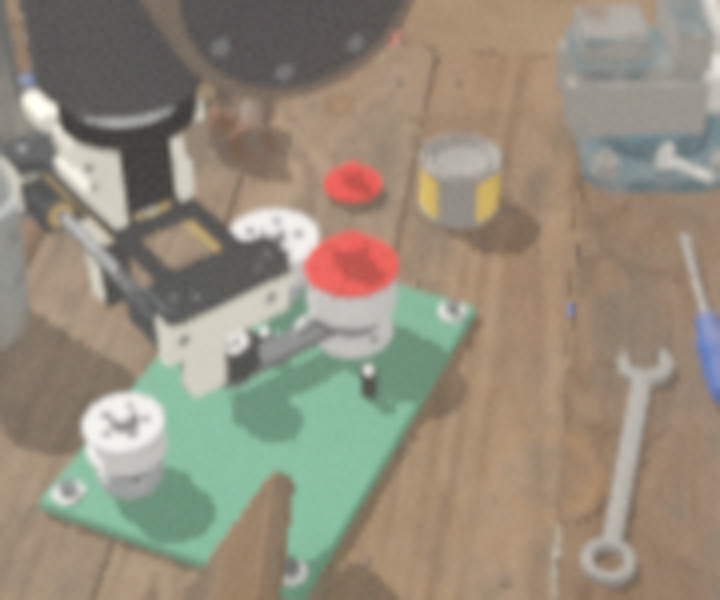

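The cap is seated and level (crop (352,265), flange top 0.0746). Now go to the roller at rest with the fingers either side of it, across the arm.

```bash
python3 -m handwheel '[[0,-0.8,-5,0,0],[0,-1.6,-9.8,0,0],[0,-1.6,-9.8,-3,0],[0,-1.6,-9.8,-7,0],[0,-1.6,-9.8,-10,0],[0,-1.6,-9.8,-10.8,0],[0.6,-1.6,-9.8,-10.8,0],[0.6,-1.6,-9.8,-10.8,0]]' 35;python3 -m handwheel '[[1,0,0,0,0],[1,0,0,0,0],[1,0,0,0,0],[1,0,0,0,0],[1,0,0,0,0],[1,0,0,0,0]]' 35
```

```text
time_s: 9.38
tcp_pos: [0.5726, 0.0571, 0.0414]
eef_rot: [-179.9, 0.1, -134.9]
contact_force: [0.1, 0.4, -0.3]
gripper_width: 0.0733
gripper_force: 0.0
time_s: 10.12
tcp_pos: [0.5698, 0.0583, 0.0403]
eef_rot: [179.8, -0.1, -134.9]
contact_force: [-10.8, 10.6, 10.0]
gripper_width: 0.039
gripper_force: 35.0
```

Pinched (39 mm, 35 N). Swinging along the arc, first half.

```bash
python3 -m handwheel '[[1,-0.4,0.4,0.1,3],[1,-0.83,0.74,0.1,6.1],[1,-1.3,1.1,0.1,9.1],[1,-1.74,1.4,0.1,12.2],[1,-2.71,1.95,0.1,18.3],[1,-3.74,2.39,0.1,24.4],[1,-3.74,2.39,0.1,24.4]]' 35
```

```text
time_s: 11.0
tcp_pos: [0.535, 0.0815, 0.0407]
eef_rot: [-179.9, 0.1, -110.4]
contact_force: [7.4, -0.1, -12.4]
gripper_width: 0.0391
gripper_force: 35.0
```

```bash
python3 -m handwheel '[[1,-0.53,0.17,0,3],[1,-1.07,0.33,0,6.1],[1,-1.6,0.45,0,9.1],[1,-2.16,0.55,0,12.2],[1,-2.7,0.6,0,15.3],[1,-3.27,0.65,0,18.3],[1,-3.84,0.66,0,21.4],[1,-3.84,0.66,0,21.4]]' 35
```

```text
time_s: 12.0
tcp_pos: [0.4978, 0.0889, 0.0408]
eef_rot: [-179.8, 0.1, -89.0]
contact_force: [10.8, 2.1, -16.7]
gripper_width: 0.0396
gripper_force: 35.0
```

```bash
python3 -m handwheel '[[1,-0.2,0,-0.1,1],[1,-0.4,0,-0.1,2.5],[1,-0.6,0,-0.1,3],[1,-0.6,0,-0.1,3]]' 40;python3 -m handwheel '[[1,-0.2,0,0,0],[1,-0.2,0,0,0],[1,-0.2,0,0,0]]'; python3 -m handwheel '[[1,-0.2,0,0,0],[1,-0.2,0,0,0],[1,-0.2,0,0,0]]'
```

```text
time_s: 12.5
tcp_pos: [0.4929, 0.089, 0.0406]
eef_rot: [-179.7, 0.1, -86.0]
contact_force: [11.0, -0.0, -9.3]
gripper_width: 0.0385
gripper_force: 40.0
time_s: 12.88
tcp_pos: [0.491, 0.0889, 0.0406]
eef_rot: [-179.7, 0.1, -86.0]
contact_force: [10.3, 0.4, -9.8]
gripper_width: 0.0392
gripper_force: 40.0
time_s: 13.25
tcp_pos: [0.4893, 0.0888, 0.0406]
eef_rot: [-179.7, 0.1, -86.0]
contact_force: [12.2, -1.7, -10.4]
gripper_width: 0.039
gripper_force: 40.0
```

```bash
python3 -m handwheel '[[1,-0.15,0,0,0],[1,-0.15,0,0,0],[1,-0.15,0,0,0]]'; python3 -m handwheel '[[1,-0.15,0,0,0],[1,-0.15,0,0,0],[1,-0.15,0,0,0]]'
```

```text
time_s: 13.62
tcp_pos: [0.4889, 0.0889, 0.0407]
eef_rot: [-179.6, 0.1, -86.0]
contact_force: [17.9, -4.1, -15.4]
gripper_width: 0.0392
gripper_force: 40.0
time_s: 14.0
tcp_pos: [0.4886, 0.089, 0.0408]
eef_rot: [-179.5, 0.1, -86.0]
contact_force: [23.8, -6.7, -20.6]
gripper_width: 0.0391
gripper_force: 40.0
```

The force climbs while the tool no longer moves, so it is at the stop. Final look.

```bash
python3 - <<'E'
from m import *
o=[]
for n,s in(('side',np.s_[150:270,160:300]),('top',np.s_[130:220,170:290])):
    im,d=imaging.capture(n); P=cloud(n,d); i=im.astype(int)
    red=(i[...,0]>i[...,1]+80)&(i[...,0]>i[...,2]+80)&(np.hypot(P[...,0]-.498,P[...,1]+.015)<.05)
    b=P[red]; print(n,red.sum(),np.percentile(b,[3,50,97],0).round(4).tolist() if len(b) else '')
    o.append(cv2.resize(im[s],(398,340),interpolation=2))
save('f',np.hstack(o)); s=get_state(); print(s['tcp_pos'],s['contact_force'],s['gripper_force'])
E
```

```text
side 18 [[0.4708, -0.0439, 0.0726], [0.4797, -0.0357, 0.0745], [0.4867, -0.0296, 0.0763]]
top 413 [[0.4688, -0.0448, 0.0699], [0.4965, -0.0176, 0.0767], [0.5285, 0.012, 0.0995]]
[0.48858793 0.08898579 0.04077209] [ 23.35937183  -5.76831842 -20.3884119 ] 39.99313920736313
```

View pics/f.png

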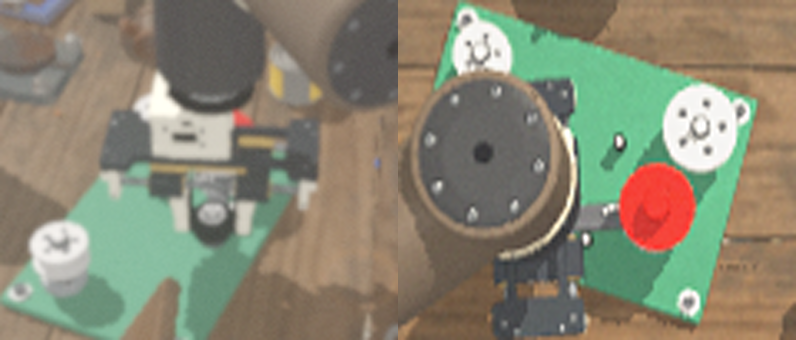

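The side view (left half) shows the roller at (212,215) between both fingers. The top view (right half) shows the arm against the stop pin at (587,240), with the cap level on the pot at (657,207). Handing in.

```bash
python3 -c "
from plant import r
print(r.close_job())"
```

```text
the job is handed in; nothing more can be done
None
```

The job is handed in at about 14 s: the large dust cap sits level and fully home on the pot and was let go, and the fingers hold the idler arm by its roller against its stop; the tin, tee and bolt were not touched.

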